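Open the battery bay of a portable audiometer

ROBOT

A 6-joint arm with a two-finger parallel gripper is mounted at the origin on the work surface. World frame = base frame: x ahead of the robot, y to its left, z up, the work surface at z = 0. Lengths are in m, angles in rad, forces in N, time in s.
With the tool pointing down it reaches from about 0.35 to 0.85 m from the base axis. Payload 8.1 kg.
Tool frame: the origin (TCP) lies at the very end of the fingers, on their centre line; the grasp point (between the pads) lies 19 mm behind it; z points along the fingers, y is the line along which they close (so a half turn about z gives the same grasp; the last joint's range is limited). The gripper opens to 93 mm and grips with 3 to 60 N. Pads are 15 mm wide; open, the fingers measure 128 mm over their backs; the gripper's body (75 mm by 188 mm) begins 65 mm behind the grasp point.
Start: joints at [1.025, 0.13, 1.488, -0, 1.523, -0.085], TCP at [0.267, 0.537, 0.219] pointing down, gripper open.
Joint ranges: [-2.96, 2.96], [-0.89, 2.26], [0.02, 2.5], [-1.34, 4.48], [0, 2.73], [-2.66, 2.66]. Speed limits (rad/s): [2.39, 2.39, 2.79, 3.14, 3.14, 3.14].

INTERFACE

Orientations are given as a rotation vector (axis times angle).
In Python, from plant import robot gives the robot as it stands. The module is installed in compiled form; this text tells all that it offers.
- The arm moves only by the tool play_rows, never from a script. Its argument "increments" is text: rows parted by semicolons, each of 5 numbers parted by spaces: the shift along the tool's x, y, z in mm, then the turn about the tool's z in degrees, then the closure, from -1 (fully open) to 1 (shut). In form: dx dy dz yaw claw; .... A call has 1 to 20 rows; each row is the pose to reach, as a shift and turn from the pose commanded when the call began, along the tool's axes at that moment; what a row does not reach only later rows make up. A row lasts 1/10 s, in which the tool goes at most 50 mm and 8.59 degrees, less where a joint would pass 70% of its speed; a pose out of reach is approached as far as the arm can. A call with a gripper value outside its range is refused whole. The fingers move at their own pace and stop on an object; "force" is the grip in N (left out, the last holds). Time passes only in rows, so rows that repeat a pose let the fingers close. It gives the time, the measured TCP pose, the force, the opening and the grip force at its end, in the units of the state.
- robot.read_state(): the state, without advancing time (a new reading comes with each control period).
- robot.read_camera(name): name is "side" or "top"; returns the picture (400x640x3 uint8, blue, green, red); there is no depth.
- robot.calibration(name): a dict with "vertical_fov" (degrees; the focal length in pixels is half the picture's height over the tangent of half this angle, whatever the lens; pixels are square), "cx", "cy" (the principal point, pixels), "rvec" (rotation vector, rad) and "tvec" (3), from world to camera coordinates, as OpenCV has them. Camera axes: x right, y down, z forward; pixel columns grow to the right and rows downward; lengths in m; the calibration is good to about 2 mm. A picture is of the moment at which its call begins. calibration takes no time and is no camera call.
- robot.close_job(): hands the job in; it is judged then, once.
Trained networks look in the newest picture that a camera, given by its name, has taken for a name from the list of things; names that differ only in an ending like _2 or _b are one class to them, and where a whole thing is asked for, a point or a joint stands for the part that bears it (a point fixed in the world has none). Each returns a list of dicts, best first, with "conf" (0 to 1); they miss things now and then, are a little off and sometimes report something else, mostly with a low value. They report only what shows in the picture. A call takes as long as a camera call. They do not tell look-alikes from the thing itself.
- robot.recognise(camera, query): "centre" ([x, y, z] in m, in world coordinates, good to about 4 mm: the middle of the surface that is visible of it).
- robot.regions_of(camera, query): "pixels" (400x640 bool, what is visible of it).
- robot.landmark_of(camera, query): "centre" ([x, y, z] in m, in world coordinates, good to about 4 mm: a listed point, or the origin of a listed thing).
The state is a dict: "t": time; "q": joint angles; "dq": joint speeds; "joint_torque": joint torques, N m; "tool_pos": TCP position; "orientation": TCP orientation; "force": force on the tool from outside, world axes, zero at the start; "wrist_torque": the same for the moment, N m; "opening": finger opening in m; "gripper_force": force on a finger pad.
Only numpy, scipy, OpenCV 4.12 (cv2) and the standard library are available. Lean on these libraries where they do the work, as an engineer would, in place of code of your own. Each camera call takes 0.05 s, during which the arm holds its last target. There are 200 camera calls.

TASK

The cells of the portable audiometer are due for changing, so open its battery bay. With the fingertips, press the orange snap tab in until the grey battery cover springs off its catch, then push the cover by its black thumb ledge along its guide rails until all of it is clear of the rails and the bay and it lies flat on the metal panel. Do not pick the cover up, and leave the two spare cells, the headset and the response handset where they are.

Things in the scene. Friction and masses are not known exactly. Their poses are not given: they have to be found in the camera images.
- audiometer: Portable audiometer in a black carrying-case base, 292 mm (x) by 412 mm (y), fixed. Origin: centre of its underside, on the table. Its flat metal panel lies 85 mm above the origin; the rim stands 7 mm above the panel. Tab, cover and bay lie on the line x = -75 mm. Knobs (23 mm high), meter and switch stand at x above +35 mm. Distances along 'audiometer x, y' below are in this frame.
- bay (a point): Centre of the battery bay's mouth, level with the panel: audiometer x = -75, y = -28 mm. The bay is 52 mm (x) by 64 mm (y); two cells lie in it.
- rail_end (a point): Point on the panel midway between the +y ends of the two dark guide rails (audiometer x = -75, y = +12 mm). The rails run along y from -66 to +12 mm, 8 mm high, 59 mm apart between their inward lips, which hold the cover down: it can leave only towards +y. Beyond this point the panel is bare and level with the cover's seat to y = +199 mm.
- snap_tab (a joint): Orange snap tab, hinged at its -y end; its catch nose stands in the window of the cover's tail. 0 rad: up; 0.17: pressed in to its stop. Beyond about 0.10 (pad 3 mm down, peak 7 to 9 N, then easier; stop at 4.6 mm) the cover is released: two spring plungers push it about 12 mm towards audiometer +y, in about half a second, past the catch, and there it stays. Let go, the tab springs back up.
- tab_pad (a point): Centre of the top of the snap tab's ribbed pad, 30 mm (audiometer x) by 22 mm (y); at rest 12 mm above the panel (97 mm above the table), at audiometer x = -75, y = -101 mm. Press it straight down.
- cover: Grey plastic battery cover, loose, 30 to 65 g: plate 64 mm (x) by 80 mm (y), 4 mm thick; a tail with a window reaches 16 mm further at -y. Origin: centre of the plate's underside; axes as the audiometer's. Seated: audiometer x = -75, y = -28, z = 85 mm. It slides off towards +y; with its origin beyond audiometer y = +68 mm all of it is clear of rails and bay.
- push_face (a point): Middle of the upright face of the black thumb ledge on the cover. The face is 40 mm wide (x), from 4 to 12 mm above the cover's underside (this point at 8 mm), at y = -18 mm in the cover's frame, and looks to -y: push it towards +y, 1 to 2 N once released. Behind it the ledge slopes down towards +y.
- cell_a: Spare cell, a green and copper cylinder 26 mm in diameter, 50 mm high, standing on the audiometer's panel. Origin: centre of its underside. Not to be disturbed.
- cell_b: Second spare cell, same as cell_a.
- headset: Black headset lying on the table, about 200 mm by 135 mm and 68 mm high, ear cups marked red and blue. Origin: on the table between the ear cups. Not to be disturbed.
- response_handset: White patient response handset with a blue button, 120 x 34 x 32 mm, lying on the table. Origin: centre of its underside. Not to be disturbed.
There are look-alikes about, which are no part of the job. Of the things shaped like the cover, the grey one is meant.

How it is judged:
By the outcome, as a careful person would: the job done as asked, in the order asked, and still so for the second after the job is handed in, with the robot touching nothing.
It also fails if it takes over 35 s, if anything falls off the work surface, if the arm or the gripper's body presses on something with over 40 N, if the wrist force passes 120 N, or if a joint passes its speed limit or range.

## Working session

There is one attempt and no reset: what is moved stays moved. The work goes in short steps, Python scripts to look and compute and a tool call to move; the robot and the scene stay as the last step left them, time stands still between calls to the robot, and variables do not carry over. Pictures are saved under pics/ and viewed, at most 10 in all, crops included, and the job is handed in when it is done.

Besides the shell and the picture viewer there is one more tool, called after "Emit:" in YAML: its name, and indented under it one key for each argument. play_rows: Moves the arm, as the interface text tells. Its arguments: {"type":"object","properties":{"increments":{"type":"string"},"force":{"type":"number"}},"required":["increments"]}

```bash
mkdir -p pics; cat > h.py <<'E'
import numpy as np, cv2
from plant import robot
def K(n):
    c=robot.calibration(n); f=200/np.tan(np.radians(c["vertical_fov"])/2)
    return np.array([[f,0,c["cx"]],[0,f,c["cy"]],[0,0,1]]),np.array(c["rvec"],float),np.array(c["tvec"],float)
def proj(n,P):
    k,r,t=K(n); return cv2.projectPoints(np.array(P,float).reshape(-1,1,3),r,t,k,None)[0].reshape(-1,2)
def ray(n,uv,z):
    k,r,t=K(n); R=cv2.Rodrigues(r)[0]; d=R.T@np.linalg.inv(k)@np.array([*uv,1]); o=-R.T@t
    return o+d*(z-o[2])/d[2]
E
python3 - <<'E'
from h import *
for n in("top","side"):
    cv2.imwrite(f"pics/{n}0.png",robot.read_camera(n))
    for q in("audiometer","tab_pad","push_face","cover","rail_end","bay","cell_a","response_handset"):
        for d in robot.landmark_of(n,q)[:3]: print(n,q,round(d["conf"],2),np.round(d["centre"],3),proj(n,d["centre"]).round())
s=robot.read_state();print(s["t"],s["tool_pos"],s["orientation"],s["opening"])
E
```

```text
top audiometer 0.72 [0.578 0.073 0.002] [[305. 164.]]
top tab_pad 0.76 [ 0.481 -0.017  0.1  ] [[337. 194.]]
top tab_pad 0.34 [0.497 0.039 0.092] [[316. 188.]]
top push_face 0.95 [0.274 0.219 0.004] [[252. 271.]]
top push_face 0.94 [ 0.547 -0.261  0.005] [[422. 175.]]
top push_face 0.88 [0.496 0.04  0.095] [[316. 188.]]
top cover 0.96 [ 0.553 -0.244  0.001] [[416. 174.]]
top cover 0.78 [0.499 0.053 0.082] [[311. 188.]]
top cover 0.57 [0.288 0.235 0.003] [[247. 266.]]
top rail_end 0.76 [0.503 0.097 0.088] [[294. 186.]]
top bay 0.96 [0.498 0.057 0.082] [[309. 188.]]
top cell_a 0.47 [0.603 0.136 0.085] [[280. 150.]]
top cell_a 0.41 [0.633 0.218 0.084] [[250. 139.]]
top response_handset 0.88 [ 0.485 -0.429  0.003] [[482. 197.]]
side audiometer 0.92 [0.58  0.066 0.001] [[337. 218.]]
side tab_pad 0.63 [ 0.48  -0.011  0.095] [[318. 213.]]
side tab_pad 0.59 [0.495 0.042 0.093] [[316. 203.]]
side push_face 0.96 [ 0.55  -0.26   0.007] [[382. 287.]]
side push_face 0.66 [0.492 0.046 0.093] [[314. 203.]]
side push_face 0.66 [ 0.478 -0.009  0.096] [[317. 212.]]
side cover 0.64 [0.497 0.058 0.086] [[314. 202.]]
side cover 0.62 [ 0.557 -0.242  0.002] [[381. 283.]]
side cover 0.56 [ 0.284  0.239 -0.001] [[233. 210.]]
side rail_end 0.71 [0.506 0.097 0.087] [[312. 195.]]
side cell_a 0.61 [0.604 0.131 0.088] [[336. 183.]]
side cell_a 0.41 [0.63  0.218 0.086] [[332. 171.]]
side response_handset 0.95 [ 0.487 -0.433  0.004] [[399. 350.]]
0.9 [0.26678131 0.53743885 0.21866527] [7.17385566e-01 3.05856610e+00 3.57711160e-05] 0.09283747009679927
```

View pics/top0.png

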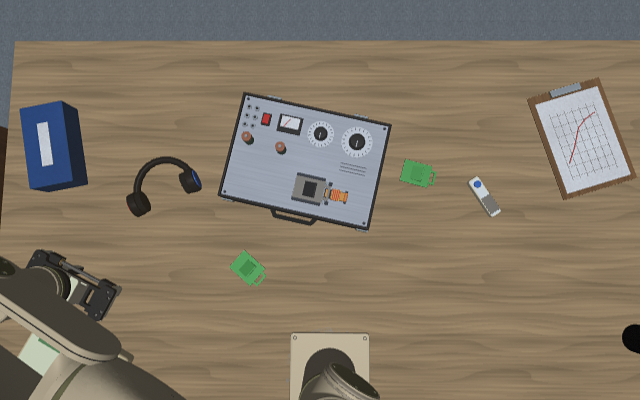

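```bash
python3 - <<'E'
from h import *
from scipy.optimize import least_squares
from scipy.spatial.transform import Rotation as Ro
a=cv2.imread("pics/top0.png")[110:250,230:390]
cv2.imwrite("pics/crop0.png",cv2.resize(a,None,fx=4.2,fy=4.2,interpolation=cv2.INTER_CUBIC))
s=robot.read_state();print(Ro.from_rotvec(s["orientation"]).as_matrix().round(4))
# rough fit
A=np.array([[0,0],[-75,-101],[-75,-46],[-75,-28],[-75,12]])/1e3
B=np.array([[.579,.0695],[.4805,-.014],[.4945,.042],[.498,.0565],[.5045,.097]])
f=lambda p:(np.c_[A@np.array([[np.cos(p[2]),np.sin(p[2])],[-np.sin(p[2]),np.cos(p[2])]])+p[:2]-B]).ravel()
r=least_squares(f,[.58,.07,-.15],loss="soft_l1",f_scale=.003);print(r.x,(r.fun*1e3).round(1))
E
```

```text
[[-0.8957  0.4446  0.    ]
 [ 0.4446  0.8957  0.    ]
 [-0.      0.     -1.    ]]
[ 0.57691424  0.06908023 -0.21737163] [-2.1 -0.4  1.4  0.6 -0.7 -1.7 -0.4  1.4  1.8 -0. ]
```

The top view shows the audiometer at about (305,162). The things shaped like the cover are the grey one in the rails at (310,189) and green look-alikes at (417,173) and (247,267). I choose the grey one, with its orange tab at (338,195). The cells stand at (247,137) and (280,147), and nothing stands between the cover and the left rim.

View pics/crop0.png

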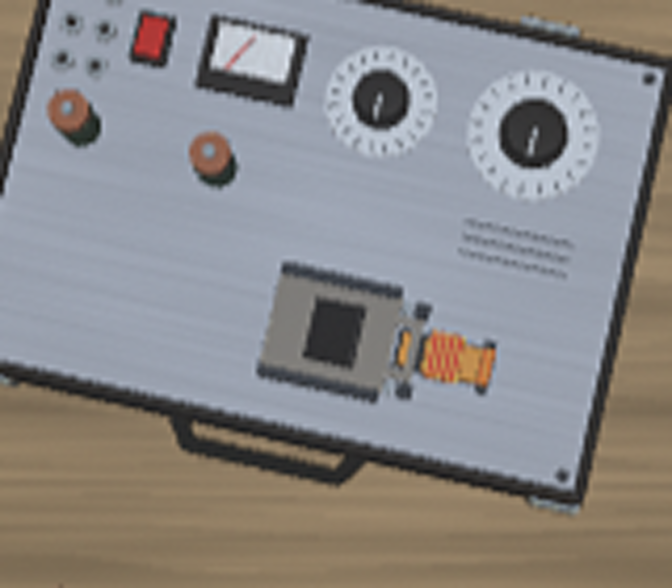

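```bash
python3 - <<'E'
from h import *
img=cv2.imread("pics/top0.png")
hsv=cv2.cvtColor(img,cv2.COLOR_BGR2HSV)
m=cv2.inRange(hsv,(5,150,120),(22,255,255));m[:180]=0;m[210:]=0;m[:,:315]=0;m[:,360:]=0
v,u=np.nonzero(m);print("tab px",u.min(),u.max(),v.min(),v.max(),ray("top",(u.mean(),v.mean()),.095))
# audiometer top rim outline corners z=.092
g=robot.read_camera("top");r=robot.regions_of("top","audiometer")
p=(r[0]["pixels"]).astype(np.uint8);c=max(cv2.findContours(p,0,1)[0],key=cv2.contourArea)
w=np.array([ray("top",q[0],.092)[:2] for q in c],np.float32);b=cv2.minAreaRect(w*1000);print(b)
T=np.array([.577,.069]);
for th in(-.20,-.217,-.235):
    R=np.array([[np.cos(th),-np.sin(th)],[np.sin(th),np.cos(th)]])
    print(th,[(T+R@np.array(x)/1e3).round(4) for x in((-75,-101),(-75,-46),(-75,68))])
E
```

```text
tab px 325 347 189 201 [ 0.47962719 -0.01672936  0.095     ]
((496.32281494140625, 57.93235778808594), (85.70472717285156, 60.769317626953125), 78.8286361694336)
-0.2 [array([ 0.4834, -0.0151]), array([0.4944, 0.0388]), array([0.517 , 0.1505])]
-0.217 [array([ 0.482 , -0.0135]), array([0.4939, 0.0402]), array([0.5184, 0.1516])]
-0.235 [array([ 0.4805, -0.0118]), array([0.4934, 0.0417]), array([0.5199, 0.1526])]
```

The crop confirms the choice: the grey cover with its black ledge sits in the rails, and the orange ribbed pad is at crop (445,357). The rim outline gives straight edges for the yaw.

```bash
python3 - <<'E'
from h import *
img=cv2.imread("pics/top0.png")
g=cv2.cvtColor(img,cv2.COLOR_BGR2HSV)
# panel: bluish-grey bright
m=cv2.inRange(g,(100,20,110),(130,90,255));m[:85]=0;m[240:]=0;m[:,:210]=0;m[:,400:]=0
m=cv2.morphologyEx(m,cv2.MORPH_OPEN,np.ones((3,3)))
c=max(cv2.findContours(m,0,1)[0],key=cv2.contourArea)
w=np.array([ray("top",q[0],.088)[:2] for q in c],np.float32);print(cv2.minAreaRect(w*1000))
# orange ribs
o=cv2.inRange(g,(0,150,120),(22,255,255))
o[:185]=0;o[205:]=0;o[:,:330]=0;o[:,342:]=0
v,u=np.nonzero(o);print(u.mean(),v.mean(),ray("top",(u.mean(),v.mean()),.097))
d=((img.max(2)<60)*1).astype(np.uint8)[180:200,302:318];v,u=np.nonzero(d);print("ledge",ray("top",(u.mean()+302,v.mean()+180),.091))
s=robot.read_state()
from scipy.spatial.transform import Rotation as Ro
R=Ro.from_rotvec(s["orientation"]).as_matrix()
print(R.T@(np.array([.4805,-.016,.150])-s["tool_pos"]))
E
```

```text
((575.2128295898438, 70.46566772460938), (396.84625244140625, 278.1882629394531), 77.41130828857422)
335.5657894736842 194.35526315789474 [ 0.48068554 -0.01246943  0.097     ]
ledge [0.49579984 0.05773992 0.091     ]
[-0.43750424 -0.40067471  0.06865922]
```

Emit:
play_rows:
  increments: "-435 -397 30 76.2 1;-435 -397 30 76.2 1;-435 -397 30 76.2 1;-435 -397 30 76.2 1;-435 -397 30 76.2 1;-435 -397 30 76.2 1;-435 -397 30 76.2 1;-435 -397 30 76.2 1;-435 -397 30 76.2 1;-435 -397 30 76.2 1;-435 -397 30 76.2 1;-435 -397 30 76.2 1;-435 -397 30 76.2 1;-435 -397 30 76.2 1;-435 -397 60 76.2 1;-435 -397 90 76.2 1;-435 -397 95 76.2 1;-435 -397 95 76.2 1"
  force: 10

```text
t: 2.8
tool_pos: [0.4788, -0.0103, 0.123]
orientation: [-2.449, -1.965, 0.002]
force: [-0.4, 0.3, 0.4]
opening: 0.0004
gripper_force: 0.0
```

```bash
python3 - <<'E'
from h import *
s=robot.read_state();print(s["t"],s["tool_pos"],s["orientation"],s["opening"],s["force"])
from scipy.spatial.transform import Rotation as Ro
print(Ro.from_rotvec(s["orientation"]).as_matrix().round(3))
for n in("side","top"):
    p=robot.read_camera(n);cv2.imwrite(f"pics/{n}1.png",p);print(proj(n,s["tool_pos"]),proj(n,[.4803,-.012,.097]))
    u,v=proj(n,s["tool_pos"])[0].astype(int)
    a=cv2.resize(p[v-55:v+45,u-70:u+70],None,fx=5,fy=5,interpolation=cv2.INTER_CUBIC);cv2.imwrite(f"pics/{n}1c.png",a)
E
```

```text
2.8 [ 0.47880487 -0.01034387  0.12304554] [-2.44878369e+00 -1.96508294e+00  2.34209292e-03] 0.0003800122199721743 [-0.43133694  0.27496005  0.37100138]
[[ 0.217  0.976 -0.002]
 [ 0.976 -0.217  0.   ]
 [-0.    -0.002 -1.   ]]
[[317.95316841 204.62168777]] [[318.53341387 212.52575887]]
[[334.94011789 193.94750634]] [[335.38704715 194.49991517]]
```

View pics/side1c.png

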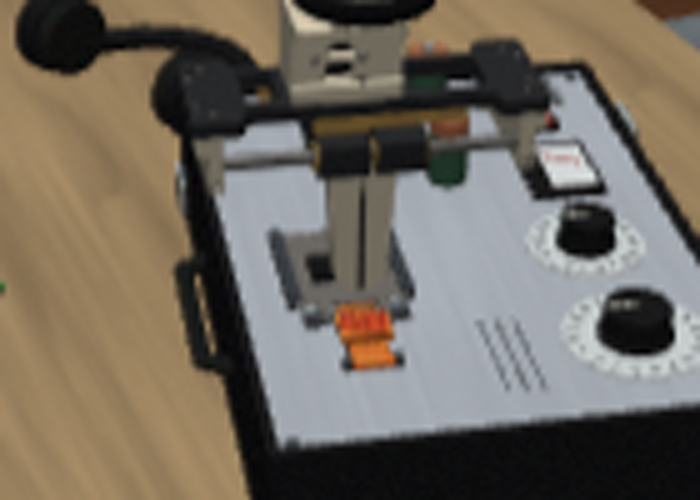

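The side view shows the closed fingertips at crop (360,290), straight above the pad at (365,325), and clear of the posts on either side. I'll make a small shift and press.

Emit:
play_rows:
  increments: "-1.5 1.5 12 0 1;-1.5 1.5 22 0 1;-1.5 1.5 25 0 1;-1.5 1.5 27 0 1;-1.5 1.5 28.5 0 1;-1.5 1.5 29.5 0 1;-1.5 1.5 30 0 1;-1.5 1.5 30 0 1;-1.5 1.5 30 0 1"

```text
t: 3.8
tool_pos: [0.4808, -0.0126, 0.0942]
orientation: [-2.451, -1.963, -0.001]
force: [-3.8, 5.1, 7.6]
opening: 0.0001
gripper_force: 3.7
```

```bash
python3 - <<'E'
from h import *
s=robot.read_state();print(s["t"],s["tool_pos"],s["force"])
for n in("side","top"):
    p=robot.read_camera(n);cv2.imwrite(f"pics/{n}2.png",p)
    for d in robot.landmark_of(n,"cover"): print(n,np.round(d["centre"],3),d["conf"])
E
```

```text
3.8 [ 0.4808364  -0.01257845  0.09415222] [-3.80126007  5.12414137  7.62539855]
side [ 0.556 -0.242  0.001] 0.93
side [0.499 0.068 0.083] 0.64
side [ 0.285  0.239 -0.002] 0.55
top [ 0.556 -0.244  0.004] 0.97
top [0.501 0.066 0.08 ] 0.73
top [0.288 0.236 0.003] 0.66
```

The cover seems to have moved about 11 mm. I'll press a little deeper to be sure of the release.

Emit:
play_rows:
  increments: "0 0 1 0 1;0 0 2 0 1;0 0 2 0 1;0 0 2 0 1;0 0 2 0 1;0 0 2 0 1"

```text
t: 4.6
tool_pos: [0.481, -0.0124, 0.0934]
orientation: [-2.451, -1.964, -0.001]
force: [-10.0, 5.0, 17.7]
opening: 0.0008
gripper_force: 8.9
```

```bash
python3 - <<'E'
from h import *
s=robot.read_state();print(s["t"],s["tool_pos"],s["force"])
for n in("side","top"):
    p=robot.read_camera(n);cv2.imwrite(f"pics/{n}3.png",p)
    for q in("cover","push_face"):
     for d in robot.landmark_of(n,q): print(n,q,np.round(d["centre"],3),d["conf"])
A=[cv2.resize(cv2.imread(f"pics/side{i}.png")[150:240,285:355],None,fx=5,fy=5,interpolation=2) for i in(0,3)]
cv2.imwrite("pics/cmp.png",np.hstack(A))
E
```

```text
4.6 [ 0.48104905 -0.01243389  0.09336429] [-9.99625709  4.98215441 17.74448039]
side cover [ 0.286  0.236 -0.002] 0.81
side cover [ 0.552 -0.242  0.001] 0.76
side cover [0.5   0.07  0.083] 0.67
side cover [0.508 0.098 0.089] 0.24
side push_face [0.498 0.056 0.093] 0.65
side push_face [0.273 0.225 0.009] 0.62
side push_face [ 0.55  -0.265  0.008] 0.58
top cover [0.29  0.237 0.002] 0.82
top cover [ 0.554 -0.244  0.006] 0.8
top cover [0.502 0.067 0.081] 0.7
top push_face [0.495 0.048 0.093] 0.76
top push_face [ 0.549 -0.262  0.006] 0.65
top push_face [0.27  0.22  0.008] 0.63
```

View pics/cmp.png

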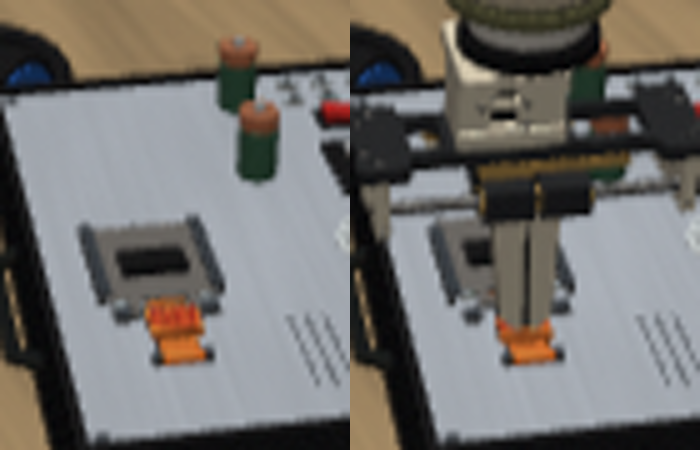

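In the right half the cover's front edge has moved up about 10 px from its rest position, so it has sprung off its catch. I'll lift, move behind the ledge and hover.

Emit:
play_rows:
  increments: "0 0 -10 0 1;0 0 -30 0 1;20 0 -30 0 1;54 0 -30 0 1;54 0 -20 0 1;54 0 -10 0 1;54 0 -10 0 1;54 0 -10 0 1"

```text
t: 5.7
tool_pos: [0.4921, 0.0386, 0.1009]
orientation: [-2.452, -1.963, 0.002]
force: [-0.5, -0.0, 0.4]
opening: 0.0004
gripper_force: 0.0
```

```bash
python3 - <<'E'
from h import *
s=robot.read_state();print(s["t"],s["tool_pos"],s["force"])
for n in("side","top"):
    p=robot.read_camera(n);cv2.imwrite(f"pics/{n}4.png",p)
    for q in("cover","push_face"):
     for d in robot.landmark_of(n,q): print(n,q,np.round(d["centre"],3),d["conf"])
A=cv2.resize(cv2.imread(f"pics/side4.png")[150:240,270:370],None,fx=6,fy=6,interpolation=2)
cv2.imwrite("pics/c4.png",A)
E
```

```text
5.7 [0.49208685 0.03857927 0.10092082] [-0.54932038 -0.03896938  0.44723404]
side cover [ 0.559 -0.245  0.   ] 0.8
side cover [ 0.283  0.236 -0.002] 0.79
side cover [0.499 0.066 0.084] 0.7
side push_face [0.497 0.056 0.094] 0.65
side push_face [0.274 0.22  0.01 ] 0.62
side push_face [ 0.547 -0.265  0.009] 0.57
top cover [ 0.555 -0.245  0.004] 0.77
top cover [ 0.287  0.235 -0.   ] 0.7
top cover [0.503 0.065 0.081] 0.49
top push_face [0.27  0.222 0.003] 0.91
top push_face [ 0.548 -0.261  0.004] 0.64
```

View pics/c4.png

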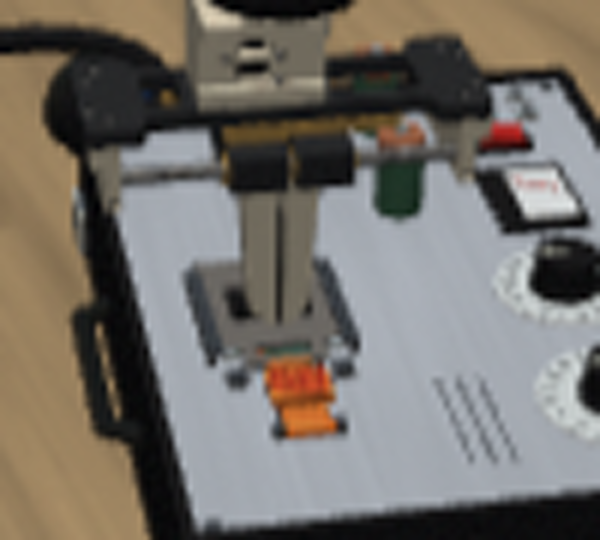

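The tab is up again and the cells show green behind the tail, so the cover is free. The fingertips are over the plate behind the black ledge, clear of both rails. I'll lower and start the push.

Emit:
play_rows:
  increments: "0 0 5 0 1;0 0 9.3 0 1;0 0 9.3 0 1;3 0 9.3 0 1;6 0 9.3 0 1;9 0 9.3 0 1;13 0 9.3 0 1;17 0 9.3 0 1;21 0 9.3 0 1;25 0 9.3 0 1;25 0 9.3 0 1"

```text
t: 7.1
tool_pos: [0.4984, 0.0643, 0.0924]
orientation: [-2.451, -1.965, -0.0]
force: [0.0, 0.4, 0.5]
opening: 0.0003
gripper_force: 0.0
```

```bash
python3 - <<'E'
from h import *
s=robot.read_state();print(s["t"],s["tool_pos"],s["force"])
for n in("side","top"):
    p=robot.read_camera(n)
    for q in("cover","push_face"):
     for d in robot.landmark_of(n,q):
      if d["centre"][2]>.05: print(n,q,np.round(d["centre"],3),d["conf"])
E
```

```text
7.1 [0.49837455 0.0642755  0.09237893] [0.01566767 0.39463942 0.49832896]
side cover [0.506 0.091 0.085] 0.57
side cover [0.603 0.131 0.086] 0.34
side push_face [0.501 0.078 0.091] 0.75
top cover [ 0.484 -0.014  0.098] 0.54
top cover [0.506 0.089 0.084] 0.53
```

The cover follows the fingers at low force, so I'll continue the push.

Emit:
play_rows:
  increments: "5 0 0 0 1;10 0 0 0 1;15 0 0 0 1;20 0 0 0 1;25 0 0 0 1;30 0 0 0 1;35 0 0 0 1;40 0 0 0 1;45 0 0 0 1;50 0 0 0 1;55 0 0 0 1;60 0 0 0 1;65 0 0 0 1;70 0 0 0 1;74 0 0 0 1;78 0 0 0 1;81 0 0 0 1;83 0 0 0 1;83 0 0 0 1"

```text
t: 9.3
tool_pos: [0.5164, 0.145, 0.0923]
orientation: [-2.452, -1.965, -0.0]
force: [-0.6, -0.3, 0.0]
opening: 0.0006
gripper_force: 0.0
```

```bash
python3 - <<'E'
from h import *
s=robot.read_state();print(s["t"],s["tool_pos"],s["force"])
T=np.array([.576,.0697]);th=-.22;R=np.array([[np.cos(th),-np.sin(th)],[np.sin(th),np.cos(th)]])
for n in("side","top"):
    p=robot.read_camera(n);cv2.imwrite(f"pics/{n}5.png",p)
    for q in("cover","push_face"):
     for d in robot.landmark_of(n,q):
      if d["centre"][2]>.05: print(n,q,np.round(d["centre"],3),d["conf"],(R.T@(d["centre"][:2]-T)*1e3).round())
E
```

```text
9.3 [0.51638482 0.14496308 0.09232868] [-0.60410284 -0.31878707  0.04094306]
side cover [0.523 0.172 0.084] 0.73 [-74.  88.]
side push_face [0.519 0.157 0.092] 0.72 [-75.  73.]
```

Now I'll back off, lift and move aside for a clear look.

Emit:
play_rows:
  increments: "-5 0 0 0 1;-10 0 0 0 1;-10 0 -15 0 1;-10 0 -50 0 1;-40 0 -90 0 1;-80 0 -110 0 1;-120 0 -110 0 1;-160 0 -110 0 1;-200 0 -110 0 1;-240 0 -110 0 1;-240 0 -110 0 1"

```text
t: 10.7
tool_pos: [0.4633, -0.0936, 0.2038]
orientation: [2.455, 1.957, -0.0]
force: [0.4, 0.7, -0.1]
opening: 0.0004
gripper_force: 0.0
```

```bash
python3 - <<'E'
from h import *
s=robot.read_state();print(s["t"],s["tool_pos"],s["force"])
T=np.array([.576,.0697]);th=-.22;R=np.array([[np.cos(th),-np.sin(th)],[np.sin(th),np.cos(th)]])
o=[]
for n in("side","top"):
    p=robot.read_camera(n);cv2.imwrite(f"pics/{n}6.png",p)
    for q in("cover","push_face"):
     for d in robot.landmark_of(n,q):
      if d["centre"][2]>.05: print(n,q,np.round(d["centre"],3),d["conf"],(R.T@(d["centre"][:2]-T)*1e3).round())
    u,v=proj(n,[.51,.12,.09])[0].astype(int)
    o.append(cv2.resize(p[v-60:v+60,u-70:u+70],(400*7//6,400),interpolation=2)[:,:400])
cv2.imwrite("pics/f.png",np.hstack(o))
E
```

```text
10.7 [ 0.46328293 -0.09359245  0.20382343] [ 0.41267651  0.70238466 -0.14617108]
side cover [0.524 0.171 0.082] 0.88 [-73.  87.]
side push_face [0.521 0.156 0.09 ] 0.7 [-73.  72.]
top cover [0.525 0.17  0.081] 0.73 [-71.  87.]
top push_face [0.52  0.155 0.094] 0.6 [-73.  71.]
```

View pics/f.png

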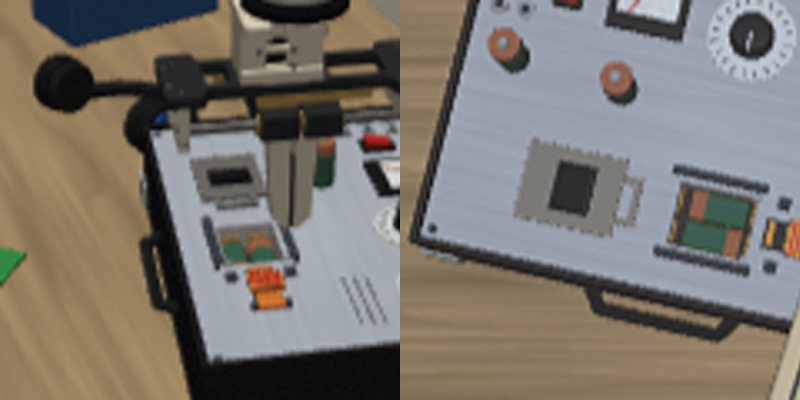

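The cover lies flat at (575,185) in the right half. It is about 15 px clear of the rails, its origin is at about y = +87 mm, and the bay at (712,220) is open. The cells are undisturbed, so I'm handing in.

```bash
python3 -c "
from plant import robot
print(robot.close_job())"
```

```text
the job is handed in; nothing more can be done
None
```

The battery bay is open and the job is handed in: the tab was pressed, the grey cover was pushed clear of the rails and lies flat on the panel, and the spare cells, headset and handset were left alone (10.7 s on the robot's clock before the final look).

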